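Clear the solder sucker off the turntable into the tool pot

TASK

The solder sucker has been left lying on the little bench turntable, which spins freely. Lift it off and stand it upright in the tool pot, either end up, and let go; leave both solder reels standing on the turntable.

Things in the scene. Friction and masses are not known exactly. Their poses are not given: they have to be found in the camera images.
- sucker: Slim yellow hand desoldering pump, 192 mm long, about 80 g, lying flat on the turntable plate. Origin: middle of its length, on its underside; y along it, +y to the plunger; z up as it lies; centre line at z = 10 mm. Grasp the barrel, 20 mm wide, 19 high, y = -57 to +58 mm; beyond it a thin rod with a 17 mm button and a stepped nozzle, 17 then 6 mm thick.
- end_nozzle (a point): Point on the sucker's centre line at the end of the nozzle, 96 mm from its middle.
- end_plunger (a point): Point on the sucker's centre line at the end of the plunger button, 96 mm from its middle.
- turntable: Low bench turntable, its foot fixed to the bench. On the foot a flat round metal plate with a dark mat, 280 mm in diameter, no rim, top 30 mm above the bench, spins freely about the upright centre line at the slightest push. Origin: centre of the foot, at bench height; z up.
- plate (a joint): Angle of the turntable's plate about the upright axis (rad, growing anticlockwise from above); no stops, no drive, very little friction. The things on the plate turn with it.
- reel_big: The larger solder reel, 54 mm across and 40 mm high, standing loose on the turntable, to be left there. Origin: centre of its underside; z along its axis, up.
- reel_small: The smaller solder reel, about 40 mm across and 32 mm high, standing loose on the turntable, to be left there. Origin: centre of its underside; z along its axis, up.
- pot: Round, open, empty dark metal tool pot fixed to the bench: 66 mm outside, 60 mm inside diameter, rim 90 mm above the bench, inner floor 6 mm above the bench. A tool put in it leans against the rim. Origin: centre of its underside; z up.
- pot_floor (a point): Centre of the pot's inner floor, 6 mm above the bench.

How it is judged:
By the outcome, as a careful person would: the job done as asked, in the order asked, and still so for the second after the job is handed in, with the robot touching nothing.
It also fails if it takes over 42 s, if anything falls off the work surface, if the arm or the gripper's body presses on something with over 40 N, if the wrist force passes 120 N, or if a joint passes its speed limit or range.

ROBOT

A 6-joint arm with a two-finger parallel gripper is mounted at the origin on a cart in front of the work surface, level with it; the furniture and walls round the work are solid. World frame = base frame: x ahead of the robot, y to its left, z up, the work surface at z = 0. Lengths are in m, angles in rad, forces in N, time in s.
With the tool pointing down it reaches from about 0.25 to 0.725 m from the base axis. Payload 4 kg.
Tool frame: the origin (TCP) lies midway between the tips of the shut fingers; the grasp point (between the pads) lies bot.pinch_z behind it (bot.pinch_z is the distance from the TCP to the grasp point, in m); z points along the fingers, y is the line along which they close (so a half turn about z gives the same grasp; the last joint's range is limited). The gripper opens to 85 mm and grips with 20 to 120 N. Pads are 22 mm wide; open, the fingers measure 114 mm over their backs; the gripper's body (76 mm by 85 mm) begins 54 mm behind the grasp point. The pads swing forward as they close: fully open they stand 13 mm farther back than shut.
Start: joints at [-1.165, 0.241, 0.005, 1.335, 0, 1.571], TCP at [0.197, -0.459, 0.231] pointing down, gripper open.
Joint ranges: [-2.72, 2.72], [-1.05, 1.87], [-1.09, 1.28], [-1.99, 2.15], [-1.42, 1.44], [-3.14, 3.14]. Speed limits (rad/s): [2.79, 2.79, 3.14, 3.14, 3.14, 3.14].

INTERFACE

Orientations are given as a unit quaternion [x, y, z, w].
In Python, from workcell import bot, eyes, job_done gives the robot as it stands (bot), with the cameras (eyes) and the job as plain functions.
- The arm moves only by the shell command python3 jog.py 'ROWS'. ROWS is a JSON list of rows, 1 to 10 of them, each of 7 numbers: a rotation vector rx, ry, rz in rad, then dx, dy, dz in m, then the finger opening in m; each row is the pose to reach, as a shift and turn from the pose commanded when the command began, along the tool's axes at that moment; what a row does not reach only later rows make up. A row lasts 1/8 s, in which the tool goes at most 0.0625 m and 0.188 rad, less where a joint would pass 70% of its speed; a pose out of reach is approached as far as the arm can. The fingers move at their own pace and stop on an object; the grip force is fixed at half the most. Time passes only in rows, so rows that do not move let the fingers close. It prints the time, the measured TCP pose, the force, the opening and the grip force at its end.
- bot.get_obs(): the state, without advancing time (a new reading comes with each control period).
- eyes.camera(name): name is "side" or "top"; returns the picture (400x640x3 uint8, red, green, blue); there is no depth.
- eyes.calibration(name): a dict with "mtx" (3x3 intrinsics, pixels), "k1" (the pictures are not rectified: a ray, as slopes to the right and down, at radius r is drawn at 1 + k1 r^2 times it, then the intrinsics apply), "R" (3x3) and "t" (3): a world point X has camera coordinates R X + t. Camera axes: x right, y down, z forward; pixel columns grow to the right and rows downward; lengths in m; the calibration is good to about 2 mm. A picture is of the moment at which its call begins. calibration takes no time and is no camera call.
- job_done(): hands the job in; it is judged then, once.
The state is a dict: "clock": time; "joint_pos": joint angles; "joint_vel": joint speeds; "tau": joint torques, N m; "eef_pos": TCP position; "tool_rot": TCP orientation; "ft_force": force on the tool from outside, world axes, zero at the start; "ft_torque": the same for the moment, N m; "grip_width": finger opening in m; "grasp_force": force on a finger pad.
Only numpy, scipy, OpenCV 4.12 (cv2) and the standard library are available. Lean on these libraries where they do the work, as an engineer would, in place of code of your own. Each camera call takes 0.05 s, during which the arm holds its last target. There are 200 camera calls.

## Working session

There is one attempt and no reset: what is moved stays moved. The work goes in short steps, Python scripts to look and compute and a shell command to move; the robot and the scene stay as the last step left them, time stands still between calls to the robot, and variables do not carry over. Pictures are saved under pics/ and viewed, at most 10 in all, crops included, and the job is handed in when it is done.

```bash
ls; mkdir -p pics; python3 - <<'E'
from workcell import bot, eyes, job_done
import cv2
for n in("top","side"):
    cv2.imwrite(f"pics/{n}0.png",eyes.camera(n)[:,:,::-1]); c=eyes.calibration(n); print(n,c)
o=bot.get_obs(); print({k:o[k] for k in("clock","joint_pos","eef_pos","tool_rot","grip_width")},bot.pinch_z)
E
```

```text
jog.py
pics
workcell.py
top {'mtx': array([[503.23384481,   0.        , 320.8132877 ],
       [  0.        , 503.23384481, 203.35430957],
       [  0.        ,   0.        ,   1.        ]]), 'k1': 0.053578030888292084, 'R': array([[-0.02684762, -0.9996339 ,  0.00335747],
       [-0.98118704,  0.02570953, -0.19134005],
       [ 0.19118368, -0.00843133, -0.98151807]]), 't': array([-0.06213453,  0.51251997,  1.48525469])}
side {'mtx': array([[486.77184988,   0.        , 327.72915522],
       [  0.        , 486.77184988, 202.4051001 ],
       [  0.        ,   0.        ,   1.        ]]), 'k1': 0.021075960297141687, 'R': array([[ 0.98744527, -0.1576467 , -0.00996746],
       [-0.10099789, -0.58158022, -0.80719506],
       [ 0.12145476,  0.79806764, -0.59020063]]), 't': array([-0.51766724,  0.03964248,  1.4510425 ])}
{'clock': 0.1, 'joint_pos': array([-1.16501523e+00,  2.41347329e-01,  3.89332305e-03,  1.33518834e+00,
       -1.45039956e-05,  1.57079604e+00]), 'eef_pos': array([ 0.19714937, -0.45889882,  0.23051024]), 'tool_rot': array([ 9.79487774e-01,  2.01501487e-01, -1.93090664e-04, -9.02614806e-04]), 'grip_width': 0.08559047181610185} 0.0187
```

View pics/top0.png

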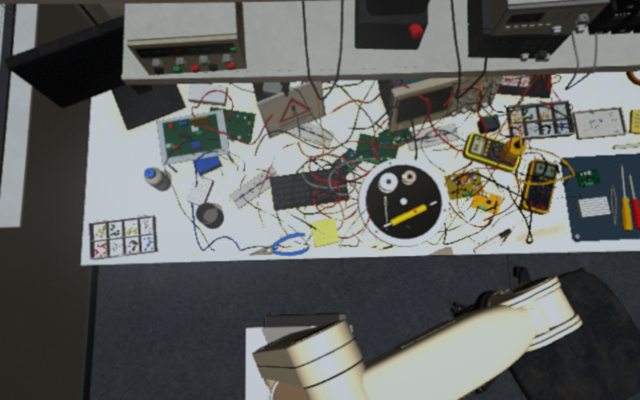

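View pics/side0.png

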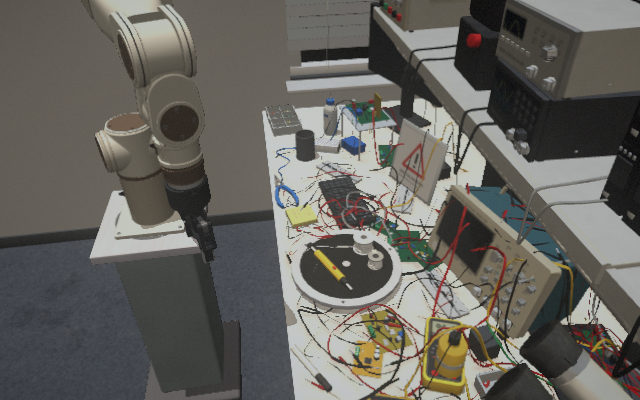

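The top view shows the turntable at about (404,202), with the sucker running from about (386,224) to (437,204) and the reels at (388,183) and (409,177). The pot is at (209,214). In the side view the pot is at (305,145) and the sucker runs from (312,248) to (353,290). Next I'll enlarge crops of both views.

```bash
python3 - <<'E'
import cv2,numpy as np
t=cv2.imread("pics/top0.png");s=cv2.imread("pics/side0.png")
f=lambda im,x,y,w,h,k:cv2.resize(im[y:y+h,x:x+w],None,fx=k,fy=k,interpolation=cv2.INTER_CUBIC)
a=np.hstack([f(t,355,155,100,95,5),f(t,185,190,50,95,5)[:475]]);cv2.imwrite("pics/tc.png",a)
b=np.hstack([f(s,285,225,120,90,4),np.vstack([f(s,285,120,45,45,6),np.zeros((90,270,3),np.uint8)])]);cv2.imwrite("pics/sc.png",b);print(a.shape,b.shape)
E
```

```text
(475, 750, 3) (360, 750, 3)
```

View pics/tc.png

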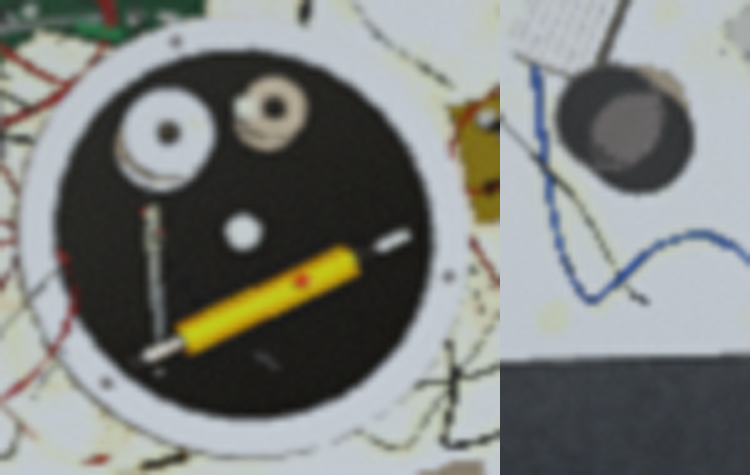

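View pics/sc.png

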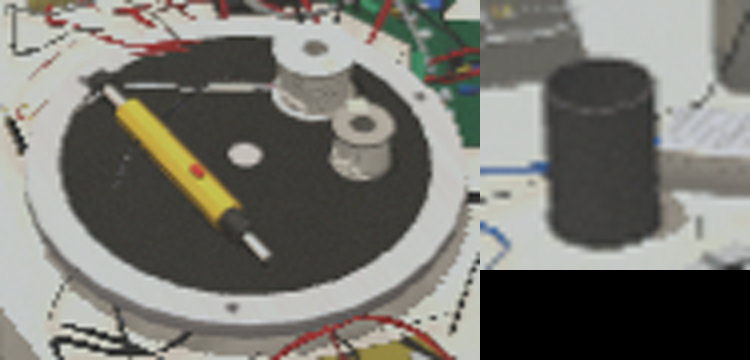

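```bash
cat > h.py <<'E'
import numpy as np, cv2
from scipy.optimize import least_squares
from workcell import bot, eyes, job_done
C={n:eyes.calibration(n) for n in("top","side")}
def proj(n,X):
    c=C[n];p=np.atleast_2d(X)@c["R"].T+c["t"];s=p[:,:2]/p[:,2:];s=s*(1+c["k1"]*(s**2).sum(1,keepdims=True))
    return s*[c["mtx"][0,0],c["mtx"][1,1]]+c["mtx"][:2,2]
def tri(pt,ps):
    r=least_squares(lambda X:np.r_[(proj("top",X)-pt)[0],(proj("side",X)-ps)[0]],[.5,0,.05]);return r.x,np.abs(r.fun).max()
def onz(n,p,z):
    r=least_squares(lambda X:(proj(n,[*X,z])-p)[0],[.5,0]);return r.x
E
python3 - <<'E'
from h import *
T=lambda x,y:((x+.5)/5-.5+355,(y+.5)/5-.5+155)
S=lambda x,y:((x+.5)/4-.5+285,(y+.5)/4-.5+225)
P=lambda x,y:((x-500+.5)/5-.5+185,(y+.5)/5-.5+190)
Q=lambda x,y:((x-480+.5)/6-.5+285,(y+.5)/6-.5+120)
np.set_printoptions(precision=4,suppress=True)
for k,a,b in [("hub",T(242,232),S(244,154)),("noz",T(411,235),S(266,259)),("barrelN",T(354,259),S(228,217)),("barrelP",T(185,340),S(122,106)),("red",T(302,281),S(197,171)),("big",T(168,131),S(315,47)),("small",T(274,107),S(364,123)),("rim",P(612,115),Q(601,86))]: print(k,*tri(a,b))
for n in C: print(-C[n]["R"].T@C[n]["t"])
E
```

```text
hub [ 0.5167 -0.3298  0.0314] 0.5365175845035708
noz [ 0.5104 -0.4309  0.0423] 0.6644785422062967
barrelN [ 0.4949 -0.3948  0.0438] 0.3015869996434617
barrelP [ 0.4461 -0.2886  0.0467] 0.055031542552825385
red [ 0.4814 -0.3607  0.0516] 0.515402695345216
big [ 0.572  -0.2816  0.0717] 0.4446994055304856
small [ 0.5882 -0.3482  0.0633] 0.7037107151456325
rim [0.4853 0.2608 0.09  ] 0.5505422455160556
[ 0.2173 -0.0628  1.5561]
[ 0.3389 -1.2166  0.8832]
```

```bash
cat >> h.py <<'E'
from scipy.spatial.transform import Rotation as Ro
def go(p,R):
    o=bot.get_obs();R0=Ro.from_quat(o["tool_rot"])
    print("rv",(R0.inv()*Ro.from_matrix(R)).as_rotvec().round(3),"d",R0.inv().apply(np.array(p)-o["eef_pos"]).round(4),"now",o["eef_pos"].round(4),"q",o["joint_pos"].round(2),"t",round(o["clock"],2))
def down(a): # tool down, tool x at world angle a
    x=np.array([np.cos(a),np.sin(a),0]);z=np.array([0,0,-1.]);return np.c_[x,np.cross(z,x),z]
def out(b,t): # tool pointing at bearing b, t below horizontal, tool x down/back
    r=np.array([np.cos(b),np.sin(b),0]);k=np.array([0,0,1.]);z=np.cos(t)*r-np.sin(t)*k;x=-np.sin(t)*r-np.cos(t)*k;return np.c_[x,np.cross(z,x),z]
E
python3 - <<'E'
from h import *
go([.4825,-.368,.20],down(np.radians(114.6)))
E
python3 jog.py '[[0,0,-1.594,0.298,0.029,0.03,0.06],[0,0,-1.594,0.298,0.029,0.03,0.06],[0,0,-1.594,0.298,0.029,0.03,0.06],[0,0,-1.594,0.298,0.029,0.03,0.06],[0,0,-1.594,0.298,0.029,0.03,0.06],[0,0,-1.594,0.298,0.029,0.03,0.06],[0,0,-1.594,0.298,0.029,0.03,0.06],[0,0,-1.594,0.298,0.029,0.03,0.06],[0,0,-1.594,0.298,0.029,0.03,0.06],[0,0,-1.594,0.298,0.029,0.03,0.06]]'; python3 - <<'E'
from h import *
s=eyes.camera("side");t=eyes.camera("top");
k=lambda im,x,y,w,h,f:cv2.resize(im[y:y+h,x:x+w,::-1],None,fx=f,fy=f,interpolation=cv2.INTER_CUBIC)
cv2.imwrite("pics/c1.png",np.hstack([k(t,355,155,100,95,4),k(s,285,170,100,145,4)[-380:]]))
go([.4825,-.368,.033],down(np.radians(114.6)))
E
```

```text
clock: 1.35
eef_pos: [0.4824, -0.3682, 0.2006]
tool_rot: [0.541, 0.841, 0.0, -0.001]
ft_force: [0.4, 0.3, 1.0]
grip_width: 0.0603
grasp_force: 0.0
rv [-0.    -0.001 -0.002] d [1.000e-04 2.000e-04 1.679e-01] now [ 0.4825 -0.3683  0.2009] q [-0.65  0.47  0.26  1.36  0.    0.49] t 1.45
```

View pics/c1.png

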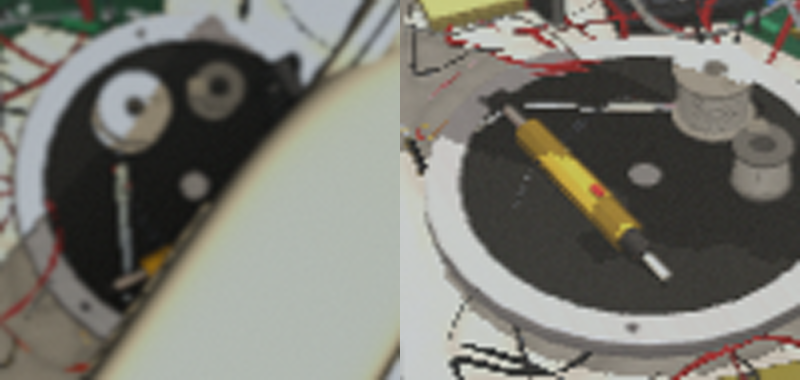

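The sucker sits where it was: its nozzle tip is still at about (352,289) in the side view, so the plate isn't turning. I'll descend and grip.

```bash
python3 jog.py '[[0,0,0,0,0,0.06,0.06],[0,0,0,0,0,0.12,0.06],[0,0,0,0,0,0.145,0.06],[0,0,0,0,0,0.16,0.06],[0,0,0,0,0,0.166,0.06],[0,0,0,0,0,0.167,0.06],[0,0,0,0,0,0.167,0.05]]'; python3 jog.py '[[0,0,0,0,0,0,0.04],[0,0,0,0,0,0,0.03],[0,0,0,0,0,0,0.025],[0,0,0,0,0,0,0.02],[0,0,0,0,0,0,0.01],[0,0,0,0,0,0,0.0],[0,0,0,0,0,0,0.0],[0,0,0,0,0,0,0.0]]'
```

```text
clock: 2.33
eef_pos: [0.4835, -0.3691, 0.0357]
tool_rot: [0.54, 0.841, -0.0, 0.001]
ft_force: [-0.3, 0.1, -0.1]
grip_width: 0.0495
grasp_force: 0.0
clock: 3.32
eef_pos: [0.4829, -0.3686, 0.0346]
tool_rot: [0.54, 0.841, -0.0, 0.0]
ft_force: [0.3, 0.3, 3.5]
grip_width: 0.0171
grasp_force: 58.9
```

```bash
python3 jog.py '[[0,0,0,0,0,-0.005,0],[0,0,0,0,0,-0.015,0],[0,0,0,0,0,-0.03,0],[0,0,0,0,0,-0.03,0]]'; python3 - <<'E'
from h import *
s=eyes.camera("side")
cv2.imwrite("pics/c2.png",cv2.resize(s[150:310,270:420,::-1],None,fx=3.7,fy=3.7,interpolation=cv2.INTER_CUBIC))
E
```

```text
clock: 3.82
eef_pos: [0.4839, -0.3694, 0.0665]
tool_rot: [0.54, 0.841, -0.0, 0.002]
ft_force: [-0.7, -1.1, -1.2]
grip_width: 0.0176
grasp_force: 58.6
```

View pics/c2.png

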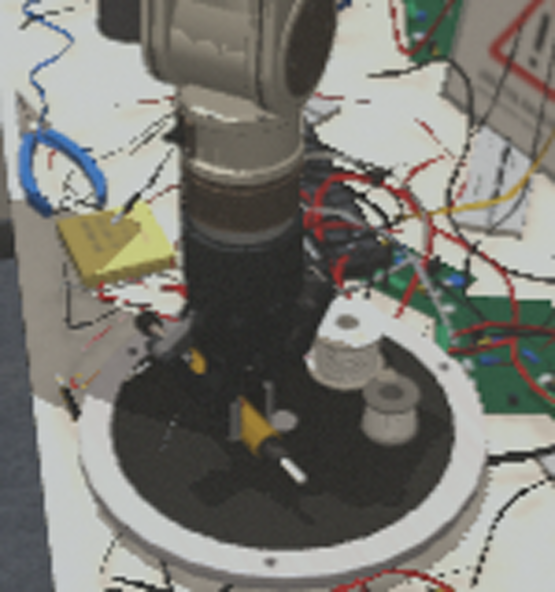

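The picture shows the sucker clear of the plate in the grip, with the nozzle tip at crop (300,478), the button at (150,322) and both reels standing. I'll raise it, then carry it over the pot while turning it upright.

```bash
python3 jog.py '[[0,0,0,0,0,-0.06,0],[0,0,0,0,0,-0.12,0],[0,0,0,0,0,-0.18,0],[0,0,0,0,0,-0.22,0],[0,0,0,0,0,-0.22,0]]'; cat >> h.py <<'E'
POT=np.array([.4853,.2608]);B=np.arctan2(*POT[::-1]);TIP=np.array([.126,0,-.005])
def tipgo(z,off,t):
    R=out(B,t);u=POT/np.linalg.norm(POT);p=np.r_[POT+off*u,z]-R@TIP;print("tcp",p.round(3));go(p,R)
E
python3 - <<'E'
from h import *
tipgo(.14,-.008,np.radians(15))
E
```

```text
clock: 4.5
eef_pos: [0.4841, -0.3695, 0.2887]
tool_rot: [0.54, 0.841, -0.0, 0.004]
ft_force: [-0.2, 0.2, -1.6]
grip_width: 0.0173
grasp_force: 58.8
tcp [0.511 0.275 0.26 ]
rv [-1.056 -0.98  -1.371] d [0.5748 0.2926 0.0252] now [ 0.4841 -0.3695  0.2887] q [-0.65  0.45  0.45  1.56  0.    0.49] t 4.5
```

```bash
python3 jog.py '[[-1.056,-0.98,-1.371,0.575,0.293,0.0,0],[-1.056,-0.98,-1.371,0.575,0.293,0.0,0],[-1.056,-0.98,-1.371,0.575,0.293,0.0,0],[-1.056,-0.98,-1.371,0.575,0.293,0.0,0],[-1.056,-0.98,-1.371,0.575,0.293,0.0,0],[-1.056,-0.98,-1.371,0.575,0.293,0.0,0],[-1.056,-0.98,-1.371,0.575,0.293,0.0,0],[-1.056,-0.98,-1.371,0.575,0.293,0.0,0],[-1.056,-0.98,-1.371,0.575,0.293,0.0,0],[-1.056,-0.98,-1.371,0.575,0.293,0.0,0]]';python3 - <<'E'
from h import *
tipgo(.14,-.008,np.radians(15))
E
```

```text
clock: 5.75
eef_pos: [0.507, 0.2521, 0.2829]
tool_rot: [-0.144, 0.801, 0.145, 0.562]
ft_force: [1.1, 1.0, -1.3]
grip_width: 0.0174
grasp_force: 58.9
tcp [0.511 0.275 0.26 ]
rv [-0.062 -0.068 -0.092] d [0.0182 0.0175 0.0199] now [0.507  0.2521 0.2829] q [ 0.49 -0.09 -1.06 -0.63 -0.06  0.09] t 5.75
```

```bash
python3 jog.py '[[-0.062,-0.068,-0.092,0.018,0.0175,0.02,0],[-0.062,-0.068,-0.092,0.018,0.0175,0.02,0],[-0.062,-0.068,-0.092,0.018,0.0175,0.02,0],[-0.062,-0.068,-0.092,0.018,0.0175,0.02,0]]';python3 - <<'E'
from h import *
s=eyes.camera("side");t=eyes.camera("top")
k=lambda im,x,y,w,h,f:cv2.resize(im[y:y+h,x:x+w,::-1],None,fx=f,fy=f,interpolation=cv2.INTER_CUBIC)
cv2.imwrite("pics/c3.png",np.hstack([k(t,160,150,100,120,4),k(s,260,60,100,120,4)]))
tipgo(.14,-.008,np.radians(15))
tipgo(.012,-.008,np.radians(15))
R=Ro.from_quat(bot.get_obs()["tool_rot"]).as_matrix();p=bot.get_obs()["eef_pos"]
for n in C:print(n,proj(n,p+R@TIP),proj(n,p+R@[-.066,0,-.005]),proj(n,[*POT,.09]))
E
```

```text
clock: 6.25
eef_pos: [0.5211, 0.2762, 0.2698]
tool_rot: [-0.19, 0.772, 0.147, 0.588]
ft_force: [-0.2, -0.1, -0.4]
grip_width: 0.0172
grasp_force: 58.9
tcp [0.511 0.275 0.26 ]
rv [-0.006 -0.005 -0.005] d [ 0.0122  0.0031 -0.0065] now [0.5211 0.2764 0.2704] q [ 0.49  0.07 -1.09 -0.89 -0.    0.  ] t 6.35
tcp [0.511 0.275 0.132]
rv [-0.006 -0.005 -0.005] d [0.1356 0.0027 0.0272] now [0.5211 0.2764 0.2704] q [ 0.49  0.07 -1.09 -0.89 -0.    0.  ] t 6.35
top [[202.98700495 207.69564118]] [[176.97121304 176.48406107]] [[206.9771295  212.11825517]]
side [[304.15936729 118.21988356]] [[315.14578693  60.52346692]] [[304.19201535 134.05132227]]
```

View pics/c3.png

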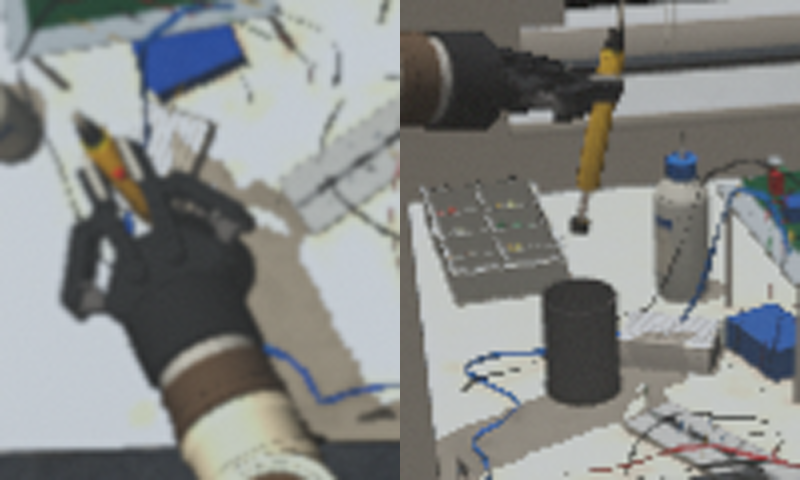

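The button is at about (305,116) in the side view, where I predicted it, right over the pot. Joint 3 is at its limit, so I'll test whether it gains room lower down.

```bash
python3 jog.py '[[0,0,0,0.034,0.003,0.003,0],[0,0,0,0.05,0.003,0.007,0],[0,0,0,0.05,0.003,0.007,0]]';python3 - <<'E'
from h import *
tipgo(.1,-.008,np.radians(15))
tipgo(.1,-.005,np.radians(10))
E
```

```text
clock: 6.72
eef_pos: [0.534, 0.2874, 0.2284]
tool_rot: [-0.192, 0.778, 0.145, 0.58]
ft_force: [-0.3, 0.5, -0.3]
grip_width: 0.0174
grasp_force: 58.9
tcp [0.511 0.275 0.22 ]
rv [-0.006 -0.027 -0.005] d [ 0.0151 -0.0006 -0.0227] now [0.534  0.2874 0.2284] q [ 0.5   0.23 -1.09 -1.03 -0.01  0.01] t 6.72
tcp [0.505 0.271 0.223]
rv [-0.006 -0.115 -0.005] d [ 0.0146 -0.0006 -0.0308] now [0.534  0.2874 0.2284] q [ 0.5   0.23 -1.09 -1.03 -0.01  0.01] t 6.72
```

Lower down it gets worse, because the radial approach is limited by the elbow. I'll back up and come in with the tool yawed about 50° off radial.

```bash
cat >> h.py <<'E'
def tipgo(z,off,t,phi):
    b=B+np.radians(phi);R=out(b,np.radians(t));u=np.array([np.cos(b),np.sin(b)]);p=np.r_[POT+off*u,z]-R@TIP;print("tcp",p.round(3));go(p,R)
E
python3 jog.py '[[0,0,0,-0.03,0,-0.003,0],[0,0,0,-0.05,0,-0.007,0],[0,0,0,-0.05,0,-0.007,0]]'; python3 - <<'E'
from h import *
tipgo(.14,-.008,15,50)
E
```

```text
clock: 7.1
eef_pos: [0.5414, 0.2913, 0.2829]
tool_rot: [-0.192, 0.776, 0.146, 0.583]
ft_force: [1.1, -0.8, -1.3]
grip_width: 0.0174
grasp_force: 58.9
tcp [0.491 0.29  0.26 ]
rv [-0.846 -0.017 -0.239] d [ 0.0341  0.0219 -0.037 ] now [0.5414 0.2913 0.2829] q [ 0.5   0.06 -1.01 -0.78 -0.01  0.01] t 7.1
```

```bash
python3 jog.py '[[-0.17,0,-0.05,0.0,0.005,-0.008,0],[-0.34,0,-0.1,0.01,0.01,-0.016,0],[-0.51,0,-0.145,0.02,0.015,-0.024,0],[-0.68,-0.01,-0.19,0.03,0.02,-0.032,0],[-0.846,-0.017,-0.239,0.034,0.022,-0.037,0],[-0.846,-0.017,-0.239,0.034,0.022,-0.037,0],[-0.846,-0.017,-0.239,0.034,0.022,-0.037,0]]'; python3 - <<'E'
from h import *
tipgo(.08,-.008,15,50)
E
```

```text
clock: 7.98
eef_pos: [0.4919, 0.2891, 0.2556]
tool_rot: [-0.5, 0.618, 0.384, 0.469]
ft_force: [-0.1, -0.7, -0.9]
grip_width: 0.0172
grasp_force: 59.0
tcp [0.491 0.29  0.2  ]
rv [-0.    -0.006 -0.006] d [0.0531 0.0004 0.015 ] now [0.4919 0.2891 0.2556] q [ 0.01  0.25 -0.65  0.02  1.23 -0.88] t 7.97
```

```bash
python3 jog.py '[[0,0,0,0.02,0,0.006,0],[0,0,0,0.04,0,0.012,0],[0,0,0,0.053,0,0.015,0],[0,0,0,0.053,0,0.015,0]]'; python3 - <<'E'
from h import *
s=eyes.camera("side");t=eyes.camera("top")
k=lambda im,x,y,w,h,f:cv2.resize(im[y:y+h,x:x+w,::-1],None,fx=f,fy=f,interpolation=cv2.INTER_CUBIC)
cv2.imwrite("pics/c4.png",np.hstack([k(t,160,150,100,120,4),k(s,260,60,100,120,4)]))
tipgo(.012,-.008,15,50)
E
```

```text
clock: 8.48
eef_pos: [0.4889, 0.2906, 0.1994]
tool_rot: [-0.5, 0.619, 0.385, 0.468]
ft_force: [0.7, 0.9, -1.4]
grip_width: 0.0177
grasp_force: 59.0
tcp [0.491 0.29  0.132]
rv [ 0.002 -0.005 -0.005] d [ 0.0663 -0.0018  0.0174] now [0.49   0.2906 0.201 ] q [ 0.01  0.36 -0.71 -0.16  1.23 -0.88] t 8.57
```

View pics/c4.png

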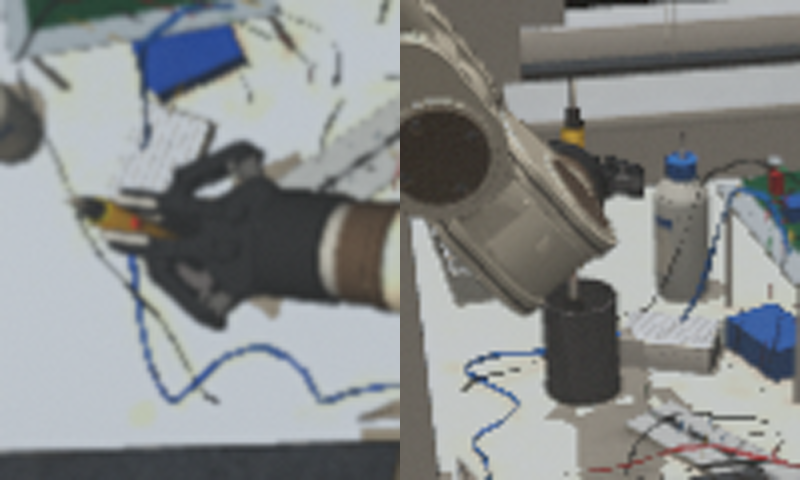

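The rod goes down inside the pot mouth at about (303,131) in the side view, and the forearm is clear of the pot. I'll lower it to near the floor.

```bash
python3 jog.py '[[0,0,0,0.015,0,0.004,0],[0,0,0,0.03,-0.001,0.008,0],[0,0,0,0.045,-0.001,0.012,0],[0,0,0,0.056,-0.001,0.015,0],[0,0,0,0.062,-0.001,0.016,0],[0,0,0,0.062,-0.001,0.016,0]]'; python3 - <<'E'
from h import *
tipgo(.012,-.008,15,50)
E
```

```text
clock: 9.32
eef_pos: [0.4911, 0.2893, 0.1369]
tool_rot: [-0.5, 0.618, 0.385, 0.469]
ft_force: [-0.2, -0.2, -0.9]
grip_width: 0.0175
grasp_force: 59.0
tcp [0.491 0.29  0.132]
rv [ 0.002 -0.005 -0.005] d [ 0.0042 -0.0002  0.0015] now [0.4911 0.2893 0.1369] q [ 0.01  0.52 -0.74 -0.34  1.23 -0.89] t 9.32
```

```bash
python3 jog.py '[[0,0,0,0.004,0,0.001,0],[0,0,0,0.007,0,0.002,0],[0,0,0,0.007,0,0.002,0.0],[0,0,0,0.007,0,0.002,0.02],[0,0,0,0.007,0,0.002,0.024],[0,0,0,0.007,0,0.002,0.03],[0,0,0,0.007,0,0.002,0.05],[0,0,0,0.007,0,0.002,0.07],[0,0,0,0.007,0,0.002,0.07],[0,0,0,0.007,0,0.002,0.07]]'; python3 jog.py '[[0,0,0,0,0,-0.02,0.07],[0,0,0,0,0,-0.05,0.07],[0,0,0,0,0,-0.09,0.07],[0,0,0,-0.03,0,-0.14,0.07],[0,0,0,-0.1,0,-0.18,0.07],[0,0,0,-0.15,0,-0.18,0.07],[0,0,0,-0.15,0,-0.18,0.07],[0,0,0,-0.15,0,-0.18,0.07]]'; python3 - <<'E'
from h import *
s=eyes.camera("side");t=eyes.camera("top")
k=lambda im,x,y,w,h,f:cv2.resize(im[y:y+h,x:x+w,::-1],None,fx=f,fy=f,interpolation=cv2.INTER_CUBIC)
cv2.imwrite("pics/c5.png",np.hstack([k(t,160,150,300,100,1.5),k(s,260,70,160,100,2)[:150]]));cv2.imwrite("pics/c5.png",k(s,230,60,200,260,2.3)); cv2.imwrite("pics/c6.png",k(t,160,150,300,120,2.6))
E
```

```text
clock: 10.58
eef_pos: [0.4911, 0.2894, 0.1296]
tool_rot: [-0.5, 0.618, 0.385, 0.469]
ft_force: [1.1, -0.1, -0.1]
grip_width: 0.0699
grasp_force: 0.0
clock: 11.58
eef_pos: [0.4664, 0.157, 0.3256]
tool_rot: [-0.502, 0.616, 0.382, 0.472]
ft_force: [-0.6, -0.6, -1.5]
grip_width: 0.07
grasp_force: 0.0
```

View pics/c5.png

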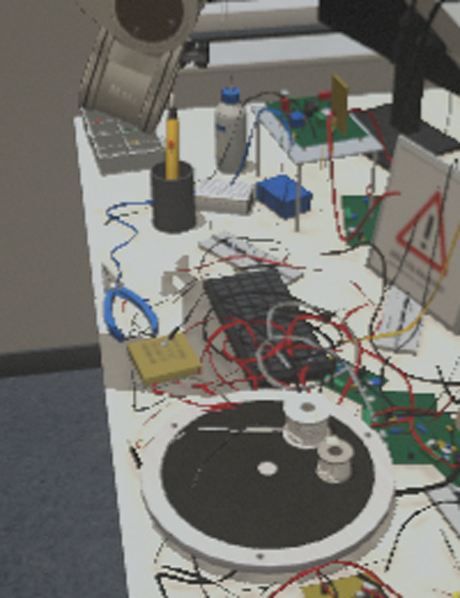

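View pics/c6.png

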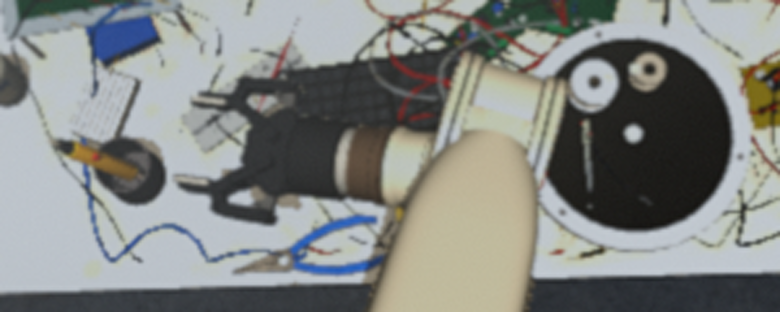

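The sucker stands in the pot, at crop (172,150) in the side view and (100,160) in the top view. Both reels are still standing on the turntable, and the gripper is clear.

```bash
python3 -c "
from workcell import bot, eyes, job_done
print(job_done())"
```

```text
the job is handed in; nothing more can be done
None
```

The solder sucker now stands plunger end down in the tool pot, released; both reels are still standing on the turntable, and I handed the job in at about 12 s of the 42 s allowed.

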